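Close up a loaded plate scanner

ROBOT

A 6-joint arm with a two-finger parallel gripper is mounted at the origin on the work surface. World frame = base frame: x ahead of the robot, y to its left, z up, the work surface at z = 0. Lengths are in m, angles in degrees, forces in N, time in s.
With the tool pointing down it reaches from about 0.425 to 0.95 m from the base axis. Payload 3.5 kg.
Tool frame: the origin (TCP) lies at the very end of the fingers, on their centre line; the grasp point (between the pads) lies 19 mm behind it (env.hold_point_z is the distance from the TCP to the grasp point, in m); z points along the fingers, y is the line along which they close (so a half turn about z gives the same grasp; the last joint's range is limited). The gripper opens to 85 mm and grips with 20 to 120 N. Pads are 22 mm wide; open, the fingers measure 114 mm over their backs; the gripper's body (76 mm by 85 mm) begins 54 mm behind the grasp point. The pads swing forward as they close: fully open they stand 13 mm farther back than shut.
Start: joints at [-82.105, 16.404, 90.338, -0, 73.258, -8.594], TCP at [0.192, -0.647, 0.231] pointing down, gripper open.
Joint ranges: [-158.93, 158.93], [-51.34, 127.21], [12.03, 142.37], [-87.48, 267.48], [13.55, 161.25], [-162.69, 162.69]. Speed limits (degrees/s): [159.86, 159.86, 180, 180, 180, 180].

INTERFACE

Orientations are given as [roll, pitch, yaw] about the fixed x, y, z axes, in that order (R = Rz(yaw) Ry(pitch) Rx(roll)).
In Python, from workcell import telemetry, eyes, env gives the robot as it stands.
- The arm moves only by the tool move_arm, never from a script. Its argument "deltas" is a list of rows, each an object with "dr": the turn, a rotation vector about the tool's x, y, z each as a share of 5 degrees, from -1 to 1, a list of three; "xyz": the shift along the tool's x, y, z each as a share of 0.03 m, from -1 to 1, a list of three; "jaw": the closure, from 0 (fully open) to 1 (shut). A call has 1 to 20 rows; each row shifts and turns the commanded pose from where the row before left it, along the tool's axes as they then stand; what a row does not reach is not made up. A row lasts 1/10 s, in which the tool goes at most 50 mm and 8.59 degrees, less where a joint would pass 70% of its speed; a pose out of reach is approached as far as the arm can. A call with a number of a shift or a turn outside -1 to 1 is refused whole. A call with a gripper value outside its range is refused whole. The fingers move at their own pace and stop on an object; "squeeze" is the grip in N (left out, the last holds). Time passes only in rows, so rows that do not move let the fingers close. It gives the time, the measured TCP pose, the force, the opening and the grip force at its end, in the units of the state.
- telemetry.observe(): the state, without advancing time (a new reading comes with each control period).
- eyes.capture(name): name is "scene" or "top"; returns a dict with "image" (420x560x3 uint8, red, green, blue), "fovy" (degrees; the focal length in pixels is half the picture's height over the tangent of half this angle, whatever the lens; pixels are square), "cx", "cy" (the principal point, pixels), "extrinsics" (4x4, takes a point from camera to world coordinates). Camera axes: x right, y down, z forward; pixel columns grow to the right and rows downward; lengths in m; the calibration is good to about 2 mm. A picture is of the moment at which its call begins. There is no depth.
- env.job_done(): hands the job in; it is judged then, once.
The state is a dict: "time_s": time; "joints": joint angles; "joint_vel": joint speeds; "joint_efforts": joint torques, N m; "tcp_pos": TCP position; "orientation": TCP orientation; "wrist_force": force on the tool from outside, world axes, zero at the start; "torque": the same for the moment, N m; "finger_gap": finger opening in m; "grip_force": force on a finger pad.
Only numpy, scipy, OpenCV 4.12 (cv2) and the standard library are available. Lean on these libraries where they do the work, as an engineer would, in place of code of your own. Each camera call takes 0.05 s, during which the arm holds its last target. There are 200 camera calls.

TASK

The plate scanner stands open with a well plate in its drawer. With the fingertips, first push the drawer fully home while the hood is still up, then push the cream hood down until it is fully shut; slam neither, and do not touch the plate in the drawer. Pick nothing up, and leave everything else on the bench where it stands.

Things in the scene. Friction and masses are not known exactly. Their poses are not given: they have to be found in the camera images.
- scanner: Grey plate scanner fixed to the bench: housing 240 (x, depth) x 210 (y, width) x 90 mm high, open on top under the hood. Origin: centre of its underside, on the bench. Its own -x axis points out of its front, the way the drawer comes out; here the front looks roughly to the robot's right (world -y).
- drawer (a joint): How far the drawer is out, in m: 0 fully home (a hard stop), up to 0.12 out along the scanner's -x. It slides with a few newtons of friction and stays where it is left.
- drawer_front (a point): Centre of the outer face of the drawer's flat cream front, 53 mm above the bench; moves with the drawer. The front is 176 mm wide (scanner y), 62 mm high (from 22 to 84 mm above the bench), upright, no handle, and faces the scanner's -x. With the drawer home it is 120 mm in front of the scanner's origin. Behind it the tray is open on top.
- hood (a joint): Hood angle in rad: 0 shut (a hard stop), about 1.57 standing upright; opens upward about the hinge at the scanner's rear. The hinge is stiff: the hood stays at whatever angle it is left and needs about 1 to 4 N at its free edge to move down.
- hood_hinge (a point): Middle of the hood's hinge axis (parallel to scanner y), fixed to the housing, 115 mm behind the scanner's origin along its +x and 92 mm above the bench.
- hood_edge (a point): Middle of the hood's free edge on its outer (upper when shut) face, 246 mm from the hinge axis; moves with the hood. Hood: cream panel 250 mm long, 230 mm wide, 8 mm thick, outer face 8 mm off the hinge axis, black inside, skirt 31 mm deep on the free edge and sides. Shut, the outer face lies level 100 mm above the bench, and the skirt hangs in front of the drawer's top.
- plate: White well plate with pink wells, 85.5 (x) x 127.5 (y) x 14 mm, lying loose on the tray of the drawer between two guide rails, its underside 31 mm above the bench; it rides along with the drawer; not to be touched. Origin: centre of its underside.
- spare_plate: Bystander: white well plate with blue wells, 85.5 x 127.5 x 14 mm, flat on the bench beside the scanner. Origin: centre of its underside.
- amber_bottle: Bystander: amber bottle with blue cap, 54 mm across, 100 mm high, upright on the bench beside the drawer. Origin: centre of its underside.
- flask: Bystander: glass conical flask, 86 mm across the foot, 130 mm high. Origin: centre of its underside.
- cylinder: Bystander: glass measuring cylinder on a blue foot, 68 mm across the foot, 198 mm high. Origin: centre of its underside.
- wash_bottle: Bystander: white wash bottle with red cap and spout, 68 mm across, 163 mm high. Origin: centre of its underside.
- tip_box: Bystander: blue pipette tip box with yellow tips, 120 (x) x 85 (y) x 53 mm high. Origin: centre of its underside.

How it is judged:
By the outcome, as a careful person would: the job done as asked, in the order asked, and still so for the second after the job is handed in, with the robot touching nothing.
It also fails if it takes over 56 s, if anything falls off the work surface, if the arm or the gripper's body presses on something with over 40 N, if the wrist force passes 120 N, or if a joint passes its speed limit or range.

## Working session

There is one attempt and no reset: what is moved stays moved. The work goes in short steps, Python scripts to look and compute and a tool call to move; the robot and the scene stay as the last step left them, time stands still between calls to the robot, and variables do not carry over. Pictures are saved under pics/ and viewed, at most 13 in all, crops included, and the job is handed in when it is done.

Besides the shell and the picture viewer there is one more tool, called after "Call:" as name(argument=value, ...) on one line, values as JSON. move_arm: Moves the arm, as the interface text tells. Shift numbers are shares of 0.03 m and turn numbers shares of 5 degrees, none past 1 either way. Its arguments: {"type":"object","properties":{"deltas":{"type":"array","items":{"type":"object","properties":{"dr":{"type":"array","items":{"type":"number","minimum":-1,"maximum":1}},"xyz":{"type":"array","items":{"type":"number","minimum":-1,"maximum":1}},"jaw":{"type":"number"}}}},"squeeze":{"type":"number"}},"required":["deltas"]}

```bash
mkdir -p pics; cat > h.py <<'E'
import numpy as np, cv2
from workcell import telemetry, eyes, env
def cap(n,f):
    c=eyes.capture(n); cv2.imwrite('pics/'+f,cv2.cvtColor(c['image'],cv2.COLOR_RGB2BGR))
    np.savez('pics/'+f[:-4]+'.npz',**c); return c
def ray(c,u,v):
    f=c['image'].shape[0]/2/np.tan(np.radians(c['fovy'])/2)
    E=np.array(c['extrinsics']); d=E[:3,:3]@np.array([(u-c['cx'])/f,(v-c['cy'])/f,1]); return E[:3,3],d
def onz(c,u,v,z):
    o,d=ray(c,u,v); return o+d*(z-o[2])/d[2]
E
python3 - <<'E'
from h import *
for n in('scene','top'):
    c=cap(n,n+'0.png'); print(n,c['fovy'],c['cx'],c['cy'],np.round(c['extrinsics'],3).tolist())
print(telemetry.observe())
E
```

```text
scene 51.59922914178796 275.79449780114805 208.9388379344167 [[0.827, 0.461, -0.323, 0.934], [0.563, -0.669, 0.485, -0.549], [0.008, -0.583, -0.813, 1.068], [0.0, 0.0, 0.0, 1.0]]
top 50.067290680006664 273.4464552644587 206.40153479025847 [[-0.002, -0.984, 0.176, 0.26], [-1.0, 0.002, 0.004, 0.015], [-0.004, -0.176, -0.984, 1.593], [0.0, 0.0, 0.0, 1.0]]
{'time_s': 0.1, 'joints': array([-8.21044693e+01,  1.64491939e+01,  9.04151793e+01, -1.69170155e-03,
        7.32602403e+01, -8.59502397e+00]), 'joint_vel': array([ 0.0959976 ,  0.00169579, -0.13736253, -0.0512384 , -0.06421303,
        0.00232383]), 'joint_efforts': array([ 7.91918719e-04, -4.07296336e+01, -2.93700600e+01, -1.63934678e-04,
        3.40648119e-03, -1.10344075e-05]), 'tcp_pos': array([ 0.1915334 , -0.64662228,  0.23006869]), 'orientation': array([-1.79876544e+02, -1.70226586e-02,  1.64910253e+01]), 'wrist_force': array([0.36103004, 0.31068332, 0.6688785 ]), 'torque': array([-0.00765897, -0.00227996,  0.00684139]), 'grip_force': 0.0, 'finger_gap': 0.08526444406247376}
```

View pics/scene0.png

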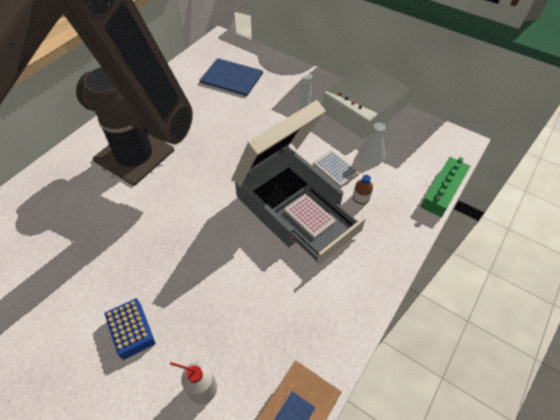

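View pics/top0.png

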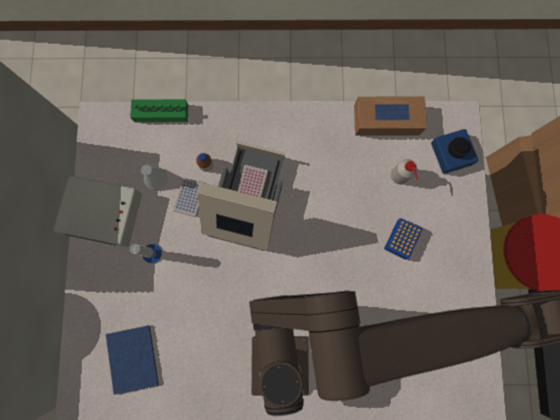

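The scene view shows the scanner at about (295,190), with the cream drawer front at (340,240) and the hood standing at (280,140). The top view shows the drawer pointing up the image, towards world +x, with its front at about (262,150). That disagrees with the text, which says -y, so I'll measure it.

```bash
python3 - <<'E'
import cv2
a=cv2.imread('pics/top0.png')[130:265,150:320]; b=cv2.imread('pics/scene0.png')[90:270,220:390]
cv2.imwrite('pics/ct.png',cv2.resize(a,None,fx=4.4,fy=4.4,interpolation=cv2.INTER_CUBIC))
cv2.imwrite('pics/cs.png',cv2.resize(b,None,fx=3.3,fy=3.3,interpolation=cv2.INTER_CUBIC))
E
```

```text
(no output)
```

View pics/ct.png

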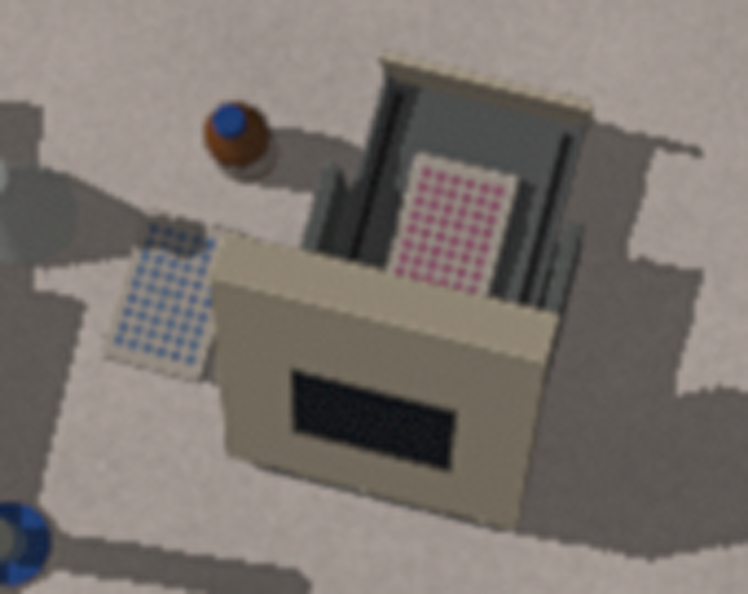

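View pics/cs.png

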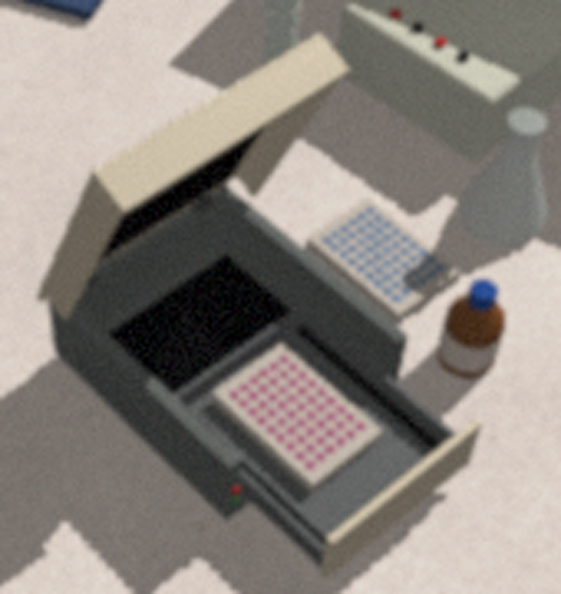

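```bash
python3 - <<'E'
from h import *
T=dict(np.load('pics/top0.npz')); S=dict(np.load('pics/scene0.npz'))
t=lambda x,y,z:onz(T,x/4.4+150-.4,y/4.4+130-.4,z)
s=lambda x,y,z:onz(S,x/3.3+220-.35,y/3.3+90-.35,z)
A=t(385,56,.084);B=t(594,103,.084);print('front top',A,B,np.linalg.norm(A-B))
A2=s(478,428,.084);B2=s(330,540,.084);print('front scene',A2,B2,np.linalg.norm(A2-B2))
def tri(p,q):
    o1,d1=ray(T,p[0]/4.4+149.6,p[1]/4.4+129.6);o2,d2=ray(S,q[0]/3.3+219.65,q[1]/3.3+89.65)
    k=np.linalg.lstsq(np.c_[d1,-d2],o2-o1,rcond=None)[0];P,Q=o1+k[0]*d1,o2+k[1]*d2;return (P+Q)/2,np.linalg.norm(P-Q)
L=tri((212,280),(318,36));R=tri((548,362),(97,172));print('hood outer edge',L,R)
L2=tri((218,228),(348,68));R2=tri((557,315),(122,208));print('skirt edge',L2,R2)
print('drawer front',tri((385,58),(478,428)),tri((594,105),(328,542)))
print('hinge bottom',t(228,455,.09),t(512,528,.09))
print('bottle',t(230,118,.1),'plate corners',t(422,153,.045),t(520,178,.045))
print('housing front right top', s(240,470,.09), 'left',s(404,336,.09),t(575,230,.09),t(330,165,.09))
E
```

```text
front top [0.75780758 0.14728432 0.084     ] [ 0.71851226 -0.01869321  0.084     ] 0.17056571770219656
front scene [0.76299959 0.14756807 0.084     ] [ 0.71637721 -0.01414836  0.084     ] 0.16830284976887228
hood outer edge (array([0.52760149, 0.23922494, 0.3208033 ]), np.float64(0.002749566714160294)) (array([0.47305159, 0.01963921, 0.32287007]), np.float64(0.005701553075004976))
skirt edge (array([0.56234558, 0.23567772, 0.30967704]), np.float64(0.004675836236802191)) (array([0.50411401, 0.01158708, 0.31222849]), np.float64(0.0001567686660420375))
drawer front (array([0.76020856, 0.14940786, 0.07838245]), np.float64(0.005265292069686922)) (array([ 0.71634722, -0.01836566,  0.0867196 ]), np.float64(0.0007760629288313418))
hinge bottom [0.4383368  0.26279534 0.09      ] [0.38217545 0.04569621 0.09      ]
bottle [0.70230869 0.26660543 0.1       ] plate corners [0.68882501 0.11975775 0.045     ] [0.6677649  0.04050301 0.045     ]
housing front right top [ 0.62424021 -0.00286447  0.09      ] left [0.66638505 0.19306719 0.09      ] [ 0.61400655 -0.00312692  0.09      ] [0.66682901 0.18879764 0.09      ]
```

The top view puts the drawer front at crop (385,56)–(594,103) and the hood edge at (212,280)–(548,362). That means the front looks along about (0.97,-0.24), with the drawer roughly 88 mm out and the hood near 70°. I'll close the fingers, lift, and turn so that tool x lies along the front normal.

Call:
move_arm(deltas=[{"dr": [0,0,1],"xyz": [0,0,-0.9],"jaw": 1},{"dr": [0,0,1],"xyz": [0,0,-0.9],"jaw": 1},{"dr": [0,0,1],"xyz": [0,0,-0.9],"jaw": 1},{"dr": [0,0,1],"xyz": [0,0,-0.9],"jaw": 1},{"dr": [0,0,1],"xyz": [0,0,-0.9],"jaw": 1},{"dr": [0,0,1],"xyz": [0,0,-0.9],"jaw": 1},{"dr": [0,0,0.1],"xyz": [0,0,0],"jaw": 1},{"dr": [0,0,0],"xyz": [0,0,0],"jaw": 1}])

```text
time_s: 0.9
tcp_pos: [0.1916, -0.6472, 0.393]
orientation: [180.0, -0.0, -13.9]
wrist_force: [0.0, 0.7, -0.6]
finger_gap: -0.0001
grip_force: 0.0
```

```bash
cat >> h.py <<'E'
from scipy.spatial.transform import Rotation as Ro
d=np.array([.970,-.243,0]); w=np.array([.243,.970,0]); zz=np.array([0,0,1.]); O=np.array([.537,.120,0])
def S(): 
    s=telemetry.observe(); return s,np.array(s['tcp_pos']),Ro.from_euler('xyz',s['orientation'],degrees=True)
def rep():
    s,p,R=S(); q=p-O; print('t',s['time_s'],'tcp',p.round(4),'scanner d,w,z',[round(float(q@a),4) for a in(d,w,zz)],'rpy',s['orientation'].round(2),'q',s['joints'].round(2).tolist(),'F',s['wrist_force'].round(1),'gap',round(s['finger_gap'],4))
def todo(D,W,Z,u=None):
    """u: wrist direction in (d,w,z), tool x kept nearest d"""
    s,p,R=S(); t=O+D*d+W*w+Z*zz
    if u is not None:
        zt=-(u[0]*d+u[1]*w+u[2]*zz); zt/=np.linalg.norm(zt); x=d-zt*(d@zt); x/=np.linalg.norm(x)
        R2=Ro.from_matrix(np.c_[x,np.cross(zt,x),zt]); print('turn/5deg',((R.inv()*R2).as_rotvec(degrees=True)/5).round(2))
        print('shift/.03 after turn',(R2.inv().apply(t-p)/.03).round(2))
    print('shift/.03 now',(R.inv().apply(t-p)/.03).round(2))
E
python3 - <<'E'
from h import *
rep(); todo(.27,-.16,.40,(.35,-.55,.76))
E
```

```text
t 0.9 tcp [ 0.1916 -0.6472  0.393 ] scanner d,w,z [-0.1486, -0.8281, 0.393] rpy [ 1.7999e+02 -1.0000e-02 -1.3940e+01] q [-82.1, 12.42, 78.58, 0.0, 88.99, 21.83] F [ 0.   0.7 -0.6] gap -0.0001
turn/5deg [ 7.11 -3.95 -1.26]
shift/.03 after turn [ 17.57 -18.18   7.18]
shift/.03 now [ 14.   -22.24  -0.24]
```

Call:
move_arm(deltas=[{"xyz": [0.58,-0.93,0],"jaw": 1},{"xyz": [0.58,-0.93,0],"jaw": 1},{"xyz": [0.58,-0.93,0],"jaw": 1},{"xyz": [0.58,-0.93,0],"jaw": 1},{"xyz": [0.58,-0.93,0],"jaw": 1},{"xyz": [0.58,-0.93,0],"jaw": 1},{"xyz": [0.58,-0.93,0],"jaw": 1},{"xyz": [0.58,-0.93,0],"jaw": 1},{"xyz": [0.58,-0.93,0],"jaw": 1},{"xyz": [0.58,-0.93,0],"jaw": 1},{"xyz": [0.58,-0.93,0],"jaw": 1},{"xyz": [0.58,-0.93,0],"jaw": 1},{"xyz": [0.58,-0.93,0],"jaw": 1},{"xyz": [0.58,-0.93,0],"jaw": 1},{"xyz": [0.58,-0.93,0],"jaw": 1},{"xyz": [0.58,-0.93,0],"jaw": 1},{"xyz": [0.58,-0.93,0],"jaw": 1},{"xyz": [0.58,-0.93,0],"jaw": 1}])

```text
validation failed for argument at $.de...
```

Call:
move_arm(deltas=[{"xyz": [0.5,-0.8,0],"dr": [0.89,-0.49,-0.16],"jaw": 1},{"xyz": [0.5,-0.8,0],"dr": [0.89,-0.49,-0.16],"jaw": 1},{"xyz": [0.5,-0.8,0],"dr": [0.89,-0.49,-0.16],"jaw": 1},{"dr": [0.89,-0.49,-0.16],"jaw": 1},{"dr": [0.89,-0.49,-0.16],"jaw": 1},{"dr": [0.89,-0.49,-0.16],"jaw": 1},{"dr": [0.89,-0.49,-0.16],"jaw": 1},{"dr": [0.89,-0.49,-0.16],"jaw": 1},{"dr": [0,0,0],"jaw": 1},{"dr": [0,0,0],"jaw": 1}])

```text
validation failed for argument at $.de...
```

```bash
python3 - <<'E'
from h import *
rep(); todo(.25,-.06,.20,(.35,-.55,.76)); todo(.25,-.06,.055)
cap('scene','s1.png')
E
```

```text
t 0.9 tcp [ 0.1916 -0.6472  0.393 ] scanner d,w,z [-0.1486, -0.8281, 0.393] rpy [ 1.7999e+02 -1.0000e-02 -1.3940e+01] q [-82.1, 12.42, 78.58, 0.0, 88.99, 21.83] F [ 0.   0.7 -0.6] gap -0.0001
turn/5deg [ 7.11 -3.95 -1.26]
shift/.03 after turn [ 19.52 -16.97  14.3 ]
shift/.03 now [ 13.34 -25.58   6.43]
shift/.03 now [ 13.34 -25.58  11.26]
```

View pics/s1.png

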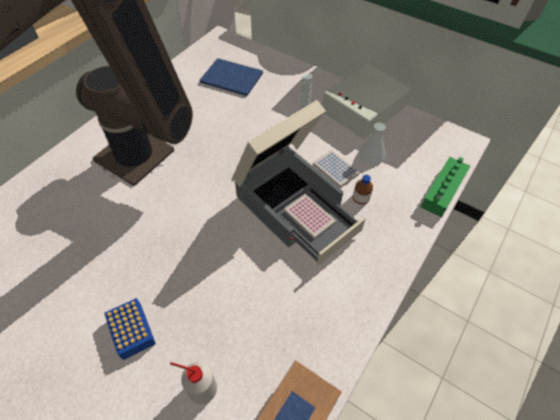

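The moves were refused because each row needs both `dr` and `xyz`. The picture shows the scene unchanged.

Call:
move_arm(deltas=[{"dr": [0,0,0],"xyz": [0.58,-0.93,0],"jaw": 1},{"dr": [0,0,0],"xyz": [0.58,-0.93,0],"jaw": 1},{"dr": [0,0,0],"xyz": [0.58,-0.93,0],"jaw": 1},{"dr": [0,0,0],"xyz": [0.58,-0.93,0],"jaw": 1},{"dr": [0,0,0],"xyz": [0.58,-0.93,0],"jaw": 1},{"dr": [0,0,0],"xyz": [0.58,-0.93,0],"jaw": 1},{"dr": [0,0,0],"xyz": [0.58,-0.93,0],"jaw": 1},{"dr": [0,0,0],"xyz": [0.58,-0.93,0],"jaw": 1},{"dr": [0,0,0],"xyz": [0.58,-0.93,0],"jaw": 1},{"dr": [0,0,0],"xyz": [0.58,-0.93,0],"jaw": 1},{"dr": [0,0,0],"xyz": [0.58,-0.93,0],"jaw": 1},{"dr": [0,0,0],"xyz": [0.58,-0.93,0],"jaw": 1},{"dr": [0,0,0],"xyz": [0.58,-0.93,0],"jaw": 1},{"dr": [0,0,0],"xyz": [0.58,-0.93,0],"jaw": 1},{"dr": [0,0,0],"xyz": [0.58,-0.93,0],"jaw": 1},{"dr": [0,0,0],"xyz": [0.58,-0.93,0],"jaw": 1},{"dr": [0,0,0],"xyz": [0.58,-0.93,0],"jaw": 1},{"dr": [0,0,0],"xyz": [0.58,-0.93,0],"jaw": 1}])

```text
time_s: 2.75
tcp_pos: [0.6174, -0.2344, 0.3901]
orientation: [-179.9, 0.3, -13.9]
wrist_force: [0.8, -0.6, 0.6]
finger_gap: -0.0
grip_force: 0.0
```

Call:
move_arm(deltas=[{"xyz": [0.8,-0.6,0],"dr": [0.89,-0.49,-0.16],"jaw": 1},{"xyz": [0.8,-0.6,0],"dr": [0.89,-0.49,-0.16],"jaw": 1},{"xyz": [0.8,-0.6,0],"dr": [0.89,-0.49,-0.16],"jaw": 1},{"xyz": [0,0,0],"dr": [0.89,-0.49,-0.16],"jaw": 1},{"xyz": [0,0,0],"dr": [0.89,-0.49,-0.16],"jaw": 1},{"xyz": [0,0,0],"dr": [0.89,-0.49,-0.16],"jaw": 1},{"xyz": [0,0,0],"dr": [0.89,-0.49,-0.16],"jaw": 1},{"xyz": [0,0,0],"dr": [0.89,-0.49,-0.16],"jaw": 1},{"xyz": [0,0,0],"dr": [0,0,0],"jaw": 1},{"xyz": [0,0,0],"dr": [0,0,0],"jaw": 1}])

```text
time_s: 3.75
tcp_pos: [0.6994, -0.2, 0.3916]
orientation: [-142.2, 16.5, -1.7]
wrist_force: [-0.4, -0.1, 0.8]
finger_gap: -0.0003
grip_force: 0.0
```

```bash
python3 - <<'E'
from h import *
rep(); todo(.25,-.06,.20,(.35,-.55,.76)); todo(.25,-.06,.055)
E
```

```text
t 3.75 tcp [ 0.6994 -0.2     0.3916] scanner d,w,z [0.2353, -0.2709, 0.3916] rpy [-142.2    16.47   -1.74] q [-32.26, 34.6, 55.79, 28.56, 119.94, 72.85] F [-0.4 -0.1  0.8] gap -0.0003
turn/5deg [-0.02  0.   -0.  ]
shift/.03 after turn [ 3.71 -1.95  8.54]
shift/.03 now [ 3.71 -1.93  8.54]
shift/.03 now [ 5.08  0.91 12.21]
```

Call:
move_arm(deltas=[{"dr": [0,0,0],"xyz": [0.43,-0.21,0.94],"jaw": 1},{"dr": [0,0,0],"xyz": [0.43,-0.21,0.94],"jaw": 1},{"dr": [0,0,0],"xyz": [0.43,-0.21,0.94],"jaw": 1},{"dr": [0,0,0],"xyz": [0.43,-0.21,0.94],"jaw": 1},{"dr": [0,0,0],"xyz": [0.43,-0.21,0.94],"jaw": 1},{"dr": [0,0,0],"xyz": [0.43,-0.21,0.94],"jaw": 1},{"dr": [0,0,0],"xyz": [0.43,-0.21,0.94],"jaw": 1},{"dr": [0,0,0],"xyz": [0.43,-0.21,0.94],"jaw": 1},{"dr": [0,0,0],"xyz": [0.43,-0.21,0.94],"jaw": 1},{"dr": [0,0,0],"xyz": [0,0,0],"jaw": 1},{"dr": [0,0,0],"xyz": [0,0,0],"jaw": 1}])

```text
time_s: 4.85
tcp_pos: [0.7701, -0.0007, 0.2029]
orientation: [-142.3, 16.3, -1.6]
wrist_force: [-0.2, 0.9, 1.0]
finger_gap: -0.0002
grip_force: 0.0
```

```bash
python3 - <<'E'
from h import *
rep(); todo(.25,-.06,.055); cap('scene','s2.png')
E
```

```text
t 4.85 tcp [ 7.701e-01 -7.000e-04  2.029e-01] scanner d,w,z [0.2554, -0.0604, 0.2029] rpy [-142.3    16.28   -1.63] q [-17.6, 40.43, 66.38, 32.18, 98.37, 77.13] F [-0.2  0.9  1. ] gap -0.0002
shift/.03 now [1.21 2.88 3.81]
```

View pics/s2.png

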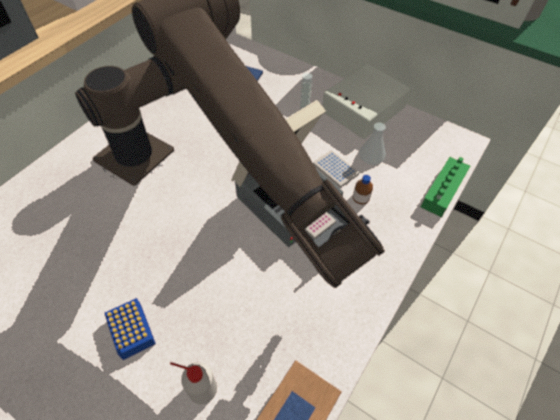

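The arm reaches over the drawer with the hand at about (335,240). The forearm is well above the hood and to its right. Next I'll lower straight down in front of the drawer face.

Call:
move_arm(deltas=[{"dr": [0,0,0],"xyz": [0.15,0.36,0.475],"jaw": 1},{"dr": [0,0,0],"xyz": [0.15,0.36,0.475],"jaw": 1},{"dr": [0,0,0],"xyz": [0.15,0.36,0.475],"jaw": 1},{"dr": [0,0,0],"xyz": [0.15,0.36,0.475],"jaw": 1},{"dr": [0,0,0],"xyz": [0.15,0.36,0.475],"jaw": 1},{"dr": [0,0,0],"xyz": [0.15,0.36,0.475],"jaw": 1},{"dr": [0,0,0],"xyz": [0.15,0.36,0.475],"jaw": 1},{"dr": [0,0,0],"xyz": [0.15,0.36,0.475],"jaw": 1},{"dr": [0,0,0],"xyz": [0,0,0],"jaw": 1},{"dr": [0,0,0],"xyz": [0,0,0],"jaw": 1}])

```text
time_s: 5.9
tcp_pos: [0.7648, 0.0002, 0.0546]
orientation: [-142.2, 16.3, -1.7]
wrist_force: [0.8, 0.1, -0.2]
finger_gap: -0.0003
grip_force: 0.0
```

```bash
python3 - <<'E'
from h import *
rep(); todo(.15,-.06,.055); s,p,R=S(); print(R.inv().apply(d),R.inv().apply(w),R.inv().apply(zz))
E
```

```text
t 5.9 tcp [7.648e-01 2.000e-04 5.460e-02] scanner d,w,z [0.2501, -0.0608, 0.0546] rpy [-142.22   16.33   -1.72] q [-17.68, 48.29, 70.23, 31.88, 88.5, 70.96] F [ 0.8  0.1 -0.2] gap -0.0003
shift/.03 now [-3.13 -0.03  1.17]
[ 9.37422945e-01  6.49956050e-04 -3.48118946e-01] [ 0.20515906 -0.80889817  0.55094692] [-0.28124903 -0.58792002 -0.75845173]
```

Call:
move_arm(deltas=[{"dr": [0,0,0],"xyz": [-0.125,0,0.046],"jaw": 1},{"dr": [0,0,0],"xyz": [-0.125,0,0.046],"jaw": 1},{"dr": [0,0,0],"xyz": [-0.125,0,0.046],"jaw": 1},{"dr": [0,0,0],"xyz": [-0.125,0,0.046],"jaw": 1},{"dr": [0,0,0],"xyz": [-0.125,0,0.046],"jaw": 1},{"dr": [0,0,0],"xyz": [-0.125,0,0.046],"jaw": 1},{"dr": [0,0,0],"xyz": [-0.125,0,0.046],"jaw": 1},{"dr": [0,0,0],"xyz": [-0.125,0,0.046],"jaw": 1},{"dr": [0,0,0],"xyz": [-0.125,0,0.046],"jaw": 1},{"dr": [0,0,0],"xyz": [-0.125,0,0.046],"jaw": 1},{"dr": [0,0,0],"xyz": [-0.125,0,0.046],"jaw": 1},{"dr": [0,0,0],"xyz": [-0.125,0,0.046],"jaw": 1}])

```text
time_s: 7.1
tcp_pos: [0.7184, 0.0117, 0.0553]
orientation: [-142.3, 16.2, -1.7]
wrist_force: [1.6, 1.0, -0.8]
finger_gap: 0.0001
grip_force: 1.1
```

```bash
python3 - <<'E'
from h import *
rep()
E
```

```text
t 7.1 tcp [0.7184 0.0117 0.0553] scanner d,w,z [0.2022, -0.0609, 0.0553] rpy [-142.25   16.25   -1.75] q [-17.91, 42.77, 79.24, 31.87, 85.55, 68.91] F [ 1.6  1.  -0.8] gap 0.0001
```

Call:
move_arm(deltas=[{"dr": [0,0,0],"xyz": [-0.125,0,0.046],"jaw": 1},{"dr": [0,0,0],"xyz": [-0.125,0,0.046],"jaw": 1},{"dr": [0,0,0],"xyz": [-0.125,0,0.046],"jaw": 1},{"dr": [0,0,0],"xyz": [-0.125,0,0.046],"jaw": 1},{"dr": [0,0,0],"xyz": [-0.125,0,0.046],"jaw": 1},{"dr": [0,0,0],"xyz": [-0.125,0,0.046],"jaw": 1},{"dr": [0,0,0],"xyz": [-0.125,0,0.046],"jaw": 1},{"dr": [0,0,0],"xyz": [-0.125,0,0.046],"jaw": 1},{"dr": [0,0,0],"xyz": [-0.125,0,0.046],"jaw": 1},{"dr": [0,0,0],"xyz": [-0.125,0,0.046],"jaw": 1},{"dr": [0,0,0],"xyz": [-0.125,0,0.046],"jaw": 1}])

```text
time_s: 8.2
tcp_pos: [0.6755, 0.0222, 0.0554]
orientation: [-142.3, 16.3, -1.7]
wrist_force: [3.2, 1.2, -0.2]
finger_gap: 0.0001
grip_force: 1.1
```

```bash
python3 - <<'E'
from h import *
rep(); cap('scene','s3.png'); im=cv2.imread('pics/s3.png')[90:310,210:440]; cv2.imwrite('pics/s3c.png',cv2.resize(im,None,fx=2.6,fy=2.6))
E
```

```text
t 8.2 tcp [0.6755 0.0222 0.0554] scanner d,w,z [0.1581, -0.0612, 0.0554] rpy [-142.25   16.27   -1.73] q [-18.16, 38.08, 86.8, 31.89, 83.23, 67.21] F [ 3.2  1.2 -0.2] gap 0.0001
```

View pics/s3c.png

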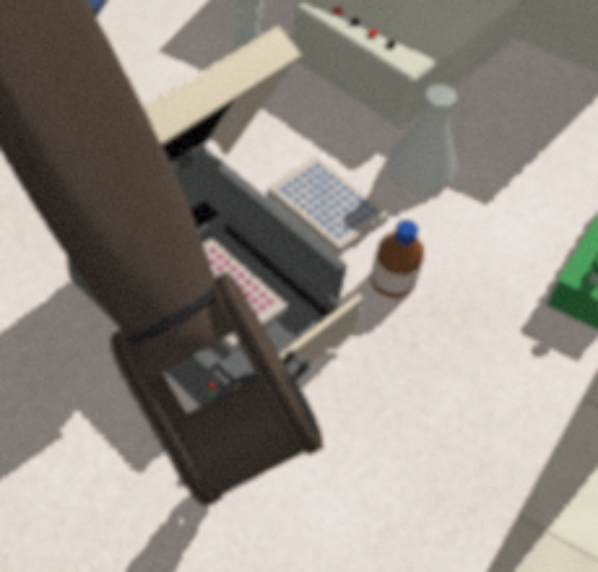

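The drawer is part-way in. Its cream front is at about (325,335) in the crop, the fingers are against its right part, and the plate is untouched. I'll go on more slowly.

Call:
move_arm(deltas=[{"dr": [0,0,0],"xyz": [-0.078,0,0.029],"jaw": 1},{"dr": [0,0,0],"xyz": [-0.078,0,0.029],"jaw": 1},{"dr": [0,0,0],"xyz": [-0.078,0,0.029],"jaw": 1},{"dr": [0,0,0],"xyz": [-0.078,0,0.029],"jaw": 1},{"dr": [0,0,0],"xyz": [-0.078,0,0.029],"jaw": 1},{"dr": [0,0,0],"xyz": [-0.078,0,0.029],"jaw": 1},{"dr": [0,0,0],"xyz": [-0.05,0,0.019],"jaw": 1},{"dr": [0,0,0],"xyz": [-0.05,0,0.019],"jaw": 1}])

```text
time_s: 9.05
tcp_pos: [0.6581, 0.0266, 0.0554]
orientation: [-142.3, 16.3, -1.7]
wrist_force: [1.1, 0.4, -0.2]
finger_gap: 0.0001
grip_force: 1.0
```

Call:
move_arm(deltas=[{"dr": [0,0,0],"xyz": [-0.03,0,0.011],"jaw": 1},{"dr": [0,0,0],"xyz": [-0.03,0,0.011],"jaw": 1},{"dr": [0,0,0],"xyz": [-0.03,0,0.011],"jaw": 1}])

```text
time_s: 9.35
tcp_pos: [0.6554, 0.0273, 0.0554]
orientation: [-142.2, 16.3, -1.7]
wrist_force: [2.3, 0.9, 0.4]
finger_gap: 0.0002
grip_force: 1.0
```

```bash
python3 - <<'E'
from h import *
rep()
E
```

```text
t 9.35 tcp [0.6554 0.0273 0.0554] scanner d,w,z [0.1374, -0.0611, 0.0554] rpy [-142.25   16.27   -1.73] q [-18.28, 35.94, 90.21, 31.92, 82.21, 66.45] F [2.3 0.9 0.4] gap 0.0002
```

Call:
move_arm(deltas=[{"dr": [0,0,0],"xyz": [-0.03,0,0.011],"jaw": 1},{"dr": [0,0,0],"xyz": [-0.03,0,0.011],"jaw": 1},{"dr": [0,0,0],"xyz": [-0.03,0,0.011],"jaw": 1},{"dr": [0,0,0],"xyz": [-0.03,0,0.011],"jaw": 1},{"dr": [0,0,0],"xyz": [-0.03,0,0.011],"jaw": 1}])

```text
time_s: 9.85
tcp_pos: [0.6507, 0.0284, 0.0553]
orientation: [-142.3, 16.3, -1.7]
wrist_force: [2.0, 0.6, 0.4]
finger_gap: 0.0001
grip_force: 1.0
```

Call:
move_arm(deltas=[{"dr": [0,0,0],"xyz": [-0.03,0,0.011],"jaw": 1},{"dr": [0,0,0],"xyz": [-0.03,0,0.011],"jaw": 1},{"dr": [0,0,0],"xyz": [-0.03,0,0.011],"jaw": 1}])

```text
time_s: 10.15
tcp_pos: [0.6479, 0.0291, 0.0553]
orientation: [-142.3, 16.3, -1.7]
wrist_force: [1.8, 0.7, 0.3]
finger_gap: -0.0003
grip_force: 1.0
```

Call:
move_arm(deltas=[{"dr": [0,0,0],"xyz": [-0.03,0,0.011],"jaw": 1},{"dr": [0,0,0],"xyz": [-0.03,0,0.011],"jaw": 1},{"dr": [0,0,0],"xyz": [-0.03,0,0.011],"jaw": 1}])

```text
time_s: 10.45
tcp_pos: [0.6451, 0.0298, 0.0553]
orientation: [-142.3, 16.3, -1.7]
wrist_force: [2.5, 0.7, 0.0]
finger_gap: 0.0001
grip_force: 1.0
```

Call:
move_arm(deltas=[{"dr": [0,0,0],"xyz": [-0.03,0,0.011],"jaw": 1},{"dr": [0,0,0],"xyz": [-0.03,0,0.011],"jaw": 1},{"dr": [0,0,0],"xyz": [-0.03,0,0.011],"jaw": 1}])

```text
time_s: 10.75
tcp_pos: [0.6423, 0.0305, 0.0553]
orientation: [-142.3, 16.3, -1.7]
wrist_force: [3.2, 1.9, -0.2]
finger_gap: 0.0001
grip_force: 1.0
```

Call:
move_arm(deltas=[{"dr": [0,0,0],"xyz": [-0.03,0,0.011],"jaw": 1},{"dr": [0,0,0],"xyz": [-0.03,0,0.011],"jaw": 1},{"dr": [0,0,0],"xyz": [-0.03,0,0.011],"jaw": 1}])

```text
time_s: 11.05
tcp_pos: [0.6395, 0.0312, 0.0553]
orientation: [-142.3, 16.3, -1.7]
wrist_force: [2.2, 1.3, -0.4]
finger_gap: -0.0003
grip_force: 1.0
```

```bash
python3 - <<'E'
from h import *
rep(); cap('scene','s4.png'); im=cv2.imread('pics/s4.png')[120:280,240:400]; cv2.imwrite('pics/s4c.png',cv2.resize(im,None,fx=3.7,fy=3.7,interpolation=cv2.INTER_CUBIC))
E
```

```text
t 11.05 tcp [0.6395 0.0312 0.0553] scanner d,w,z [0.121, -0.0612, 0.0553] rpy [-142.26   16.27   -1.73] q [-18.38, 34.28, 92.83, 31.93, 81.44, 65.88] F [ 2.2  1.3 -0.4] gap -0.0003
```

View pics/s4c.png

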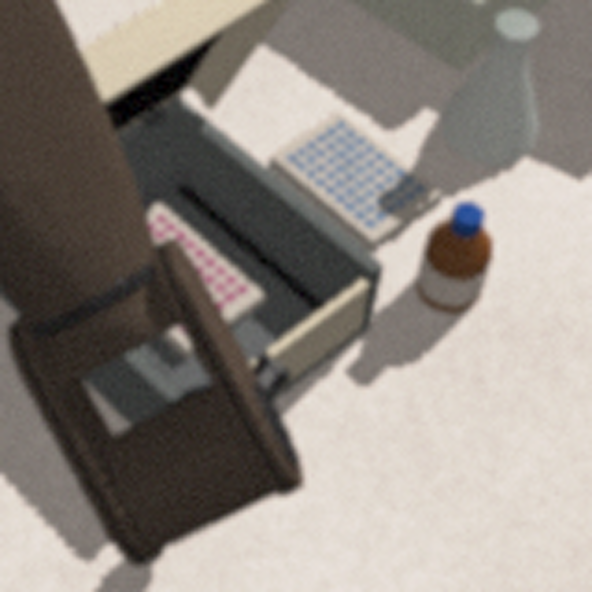

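The drawer is almost home: its front's left end, about (365,290) in the crop, is close to the housing's front corner at (378,270). I'll continue until the stop shows in the force.

Call:
move_arm(deltas=[{"dr": [0,0,0],"xyz": [-0.03,0,0.011],"jaw": 1},{"dr": [0,0,0],"xyz": [-0.03,0,0.011],"jaw": 1},{"dr": [0,0,0],"xyz": [-0.03,0,0.011],"jaw": 1}])

```text
time_s: 11.4
tcp_pos: [0.6369, 0.0319, 0.0553]
orientation: [-142.3, 16.2, -1.8]
wrist_force: [4.3, 1.1, -0.6]
finger_gap: -0.0002
grip_force: 2.1
```

Call:
move_arm(deltas=[{"dr": [0,0,0],"xyz": [-0.03,0,0.011],"jaw": 1},{"dr": [0,0,0],"xyz": [-0.03,0,0.011],"jaw": 1},{"dr": [0,0,0],"xyz": [-0.03,0,0.011],"jaw": 1}])

```text
time_s: 11.7
tcp_pos: [0.6367, 0.0318, 0.0555]
orientation: [-142.4, 15.8, -2.0]
wrist_force: [10.4, 0.1, -1.9]
finger_gap: -0.0001
grip_force: 4.9
```

The TCP has stopped at the drawer's hard stop with 10 N on the wrist. I'll back off, rise, and then look.

Call:
move_arm(deltas=[{"dr": [0,0,0],"xyz": [0.3,0,-0.11],"jaw": 1},{"dr": [0,0,0],"xyz": [0.6,0,-0.22],"jaw": 1},{"dr": [0,0,0],"xyz": [0.6,0,-0.22],"jaw": 1},{"dr": [0,0,0],"xyz": [-0.28,-0.59,-0.76],"jaw": 1},{"dr": [0,0,0],"xyz": [-0.28,-0.59,-0.76],"jaw": 1},{"dr": [0,0,0],"xyz": [-0.28,-0.59,-0.76],"jaw": 1},{"dr": [0,0,0],"xyz": [-0.28,-0.59,-0.76],"jaw": 1},{"dr": [0,0,0],"xyz": [-0.28,-0.59,-0.76],"jaw": 1},{"dr": [0,0,0],"xyz": [-0.28,-0.59,-0.76],"jaw": 1},{"dr": [0,0,0],"xyz": [-0.28,-0.59,-0.76],"jaw": 1},{"dr": [0,0,0],"xyz": [-0.28,-0.59,-0.76],"jaw": 1},{"dr": [0,0,0],"xyz": [-0.28,-0.59,-0.76],"jaw": 1},{"dr": [0,0,0],"xyz": [-0.28,-0.59,-0.76],"jaw": 1},{"dr": [0,0,0],"xyz": [-0.28,-0.59,-0.76],"jaw": 1},{"dr": [0,0,0],"xyz": [-0.28,-0.59,-0.76],"jaw": 1},{"dr": [0,0,0],"xyz": [-0.28,-0.59,-0.76],"jaw": 1},{"dr": [0,0,0],"xyz": [0,0,0],"jaw": 1}])

```text
time_s: 13.4
tcp_pos: [0.6807, 0.0212, 0.4515]
orientation: [-142.4, 15.9, -1.7]
wrist_force: [-0.1, -0.9, 0.5]
finger_gap: 0.0001
grip_force: 0.0
```

```bash
python3 - <<'E'
from h import *
rep(); todo(-.12,-.16,.46,(-.15,-.2,.97))
a=cap('scene','s5.png')['image'][100:280,220:400]; b=cap('top','t5.png')['image'][125:265,150:330]
a=cv2.resize(a,(400,400),interpolation=2); b=cv2.resize(b,(400,311),interpolation=2); b=cv2.copyMakeBorder(b,0,89,0,0,0)
cv2.imwrite('pics/c5.png',np.hstack([a,b])[:,:,::-1])
E
```

```text
t 13.4 tcp [0.6807 0.0212 0.4515] scanner d,w,z [0.1634, -0.0609, 0.4515] rpy [-142.42   15.9    -1.69] q [-18.08, 21.53, 67.5, 34.73, 113.16, 86.67] F [-0.1 -0.9  0.5] gap 0.0001
turn/5deg [-4.87  5.63  0.56]
shift/.03 after turn [-9.2   3.18 -2.35]
shift/.03 now [-9.63  2.45  1.21]
```

View pics/c5.png

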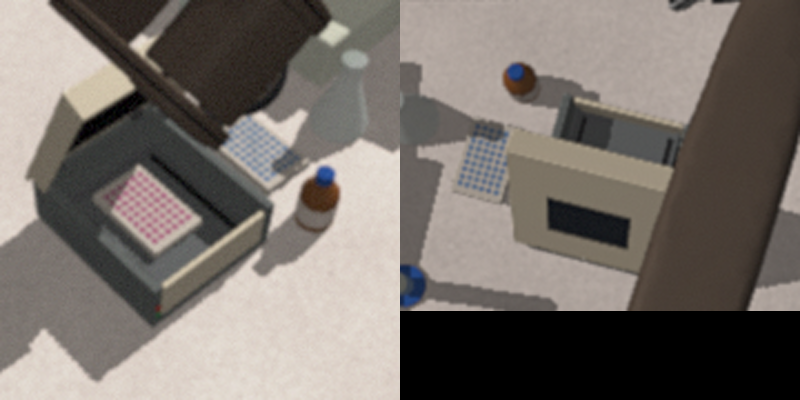

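Both views show the drawer flush with the housing (cream front at left-crop (212,260)), the plate in place and the bystanders unmoved. Now I'll go over and behind the hood.

```bash
python3 - <<'E'
from h import *
todo(-.11,0,.46,(.1,0,.995))
E
```

```text
turn/5deg [-7.01  2.82  1.64]
shift/.03 after turn [-9.11 -2.03  0.44]
shift/.03 now [-8.25 -1.94  3.93]
```

Call:
move_arm(deltas=[{"dr": [-0.876,0.352,0.205],"xyz": [0,0,0],"jaw": 1},{"dr": [-0.876,0.352,0.205],"xyz": [0,0,0],"jaw": 1},{"dr": [-0.876,0.352,0.205],"xyz": [0,0,0],"jaw": 1},{"dr": [-0.876,0.352,0.205],"xyz": [0,0,0],"jaw": 1},{"dr": [-0.876,0.352,0.205],"xyz": [0,0,0],"jaw": 1},{"dr": [-0.876,0.352,0.205],"xyz": [0,0,0],"jaw": 1},{"dr": [-0.876,0.352,0.205],"xyz": [0,0,0],"jaw": 1},{"dr": [-0.876,0.352,0.205],"xyz": [0,0,0],"jaw": 1},{"dr": [0,0,0],"xyz": [0,0,0],"jaw": 1}])

```text
time_s: 14.4
tcp_pos: [0.6801, 0.0233, 0.4436]
orientation: [-180.0, 6.0, -13.9]
wrist_force: [-0.7, -0.3, 0.2]
finger_gap: 0.0003
grip_force: 0.0
```

Call:
move_arm(deltas=[{"dr": [0,0,0],"xyz": [-0.76,-0.17,0.037],"jaw": 1},{"dr": [0,0,0],"xyz": [-0.76,-0.17,0.037],"jaw": 1},{"dr": [0,0,0],"xyz": [-0.76,-0.17,0.037],"jaw": 1},{"dr": [0,0,0],"xyz": [-0.76,-0.17,0.037],"jaw": 1},{"dr": [0,0,0],"xyz": [-0.76,-0.17,0.037],"jaw": 1},{"dr": [0,0,0],"xyz": [-0.76,-0.17,0.037],"jaw": 1},{"dr": [0,0,0],"xyz": [-0.76,-0.17,0.037],"jaw": 1},{"dr": [0,0,0],"xyz": [-0.76,-0.17,0.037],"jaw": 1},{"dr": [0,0,0],"xyz": [-0.76,-0.17,0.037],"jaw": 1},{"dr": [0,0,0],"xyz": [-0.76,-0.17,0.037],"jaw": 1},{"dr": [0,0,0],"xyz": [-0.76,-0.17,0.037],"jaw": 1},{"dr": [0,0,0],"xyz": [-0.76,-0.17,0.037],"jaw": 1},{"dr": [0,0,0],"xyz": [0,0,0],"jaw": 1}])

```text
time_s: 15.7
tcp_pos: [0.4287, 0.1479, 0.4597]
orientation: [-179.9, 5.9, -14.0]
wrist_force: [1.5, -0.5, 0.3]
finger_gap: 0.0001
grip_force: 0.0
```

```bash
python3 - <<'E'
from h import *
rep(); todo(-.10,0,.295,(.1,0,.995))
E
```

```text
t 15.7 tcp [0.4287 0.1479 0.4597] scanner d,w,z [-0.1118, 0.0008, 0.4597] rpy [-179.88    5.86  -13.98] q [5.04, -14.07, 98.24, 2.06, 101.33, 109.33] F [ 1.5 -0.5  0.3] gap 0.0001
turn/5deg [-0.02  0.02  0.02]
shift/.03 after turn [0.94 0.03 5.42]
shift/.03 now [0.95 0.04 5.42]
```

Call:
move_arm(deltas=[{"dr": [0,0,0],"xyz": [0.09,0,0.6],"jaw": 1},{"dr": [0,0,0],"xyz": [0.09,0,0.6],"jaw": 1},{"dr": [0,0,0],"xyz": [0.09,0,0.6],"jaw": 1},{"dr": [0,0,0],"xyz": [0.09,0,0.6],"jaw": 1},{"dr": [0,0,0],"xyz": [0.09,0,0.6],"jaw": 1},{"dr": [0,0,0],"xyz": [0.09,0,0.6],"jaw": 1},{"dr": [0,0,0],"xyz": [0.09,0,0.6],"jaw": 1},{"dr": [0,0,0],"xyz": [0.09,0,0.6],"jaw": 1},{"dr": [0,0,0],"xyz": [0.09,0,0.6],"jaw": 1},{"dr": [0,0,0],"xyz": [0,0,0],"jaw": 1}])

```text
time_s: 16.7
tcp_pos: [0.4369, 0.1448, 0.2922]
orientation: [179.9, 6.2, -14.1]
wrist_force: [0.9, 0.3, -0.2]
finger_gap: 0.0001
grip_force: 0.0
```

```bash
python3 - <<'E'
from h import *
rep(); todo(-.05,0,.295)
# re-estimate hood edge by triangulated earlier values
for P in([.5276,.2392,.3208],[.4731,.0196,.3229],[.5623,.2357,.3097],[.5041,.0116,.3122]):
    q=np.array(P)-O; print(q@d,q@w,q[2])
T=dict(np.load('pics/t5.npz')); 
E
```

```text
t 16.7 tcp [0.4369 0.1448 0.2922] scanner d,w,z [-0.1031, -0.0002, 0.2922] rpy [179.94   6.22 -14.15] q [4.6, -10.92, 112.52, 1.95, 84.32, 108.45] F [ 0.9  0.3 -0.2] gap 0.0001
shift/.03 now [ 1.75 -0.01 -0.29]
-0.03808360000000007 0.11333979999999998 0.3208
-0.037585800000000016 -0.1129157 0.3229
-0.003574100000000009 0.1183769 0.3097
-0.00557180000000004 -0.1131427 0.3122
```

```bash
cat >> h.py <<'E'
def arc(H=(-.112,.092),rho=.212,step=6,end=2):
    s,p,R=S(); q=p-O; c=np.array([q@d,q[2]]); a=np.degrees(np.arctan2(c[1]-H[1],c[0]-H[0])); print('phi',a,'rho',np.hypot(*(c-H)))
    while a>end:
        a=max(a-step,end); n=np.array([H[0]+rho*np.cos(np.radians(a)),H[1]+rho*np.sin(np.radians(a))]); v=R.inv().apply((n[0]-c[0])*d+(n[1]-c[1])*zz)/.03
        print(round(a,1),v.round(2)); c=n
E
python3 -c "
from h import *
arc()"
```

```text
phi 87.46755001918994 rho 0.20037020294610366
81.5 [ 0.71 -0.   -0.4 ]
75.5 [ 0.74 -0.    0.07]
69.5 [ 0.73 -0.    0.15]
63.5 [ 0.71 -0.    0.22]
57.5 [ 0.68 -0.    0.29]
51.5 [ 0.64 -0.    0.36]
45.5 [ 0.6  -0.    0.43]
39.5 [ 0.56 -0.    0.49]
33.5 [ 0.5  -0.    0.54]
27.5 [ 0.44 -0.    0.59]
21.5 [ 0.38 -0.    0.64]
15.5 [ 0.31 -0.    0.67]
9.5 [ 0.24 -0.    0.7 ]
3.5 [ 0.16 -0.    0.72]
2 [ 0.03 -0.    0.18]
```

Call:
move_arm(deltas=[{"dr": [0,0,0],"xyz": [0.18,0,-0.1],"jaw": 1},{"dr": [0,0,0],"xyz": [0.18,0,-0.1],"jaw": 1},{"dr": [0,0,0],"xyz": [0.18,0,-0.1],"jaw": 1},{"dr": [0,0,0],"xyz": [0.18,0,-0.1],"jaw": 1},{"dr": [0,0,0],"xyz": [0.18,0,0.02],"jaw": 1},{"dr": [0,0,0],"xyz": [0.18,0,0.02],"jaw": 1},{"dr": [0,0,0],"xyz": [0.18,0,0.02],"jaw": 1},{"dr": [0,0,0],"xyz": [0.18,0,0.02],"jaw": 1},{"dr": [0,0,0],"xyz": [0.18,0,0.04],"jaw": 1},{"dr": [0,0,0],"xyz": [0.18,0,0.04],"jaw": 1},{"dr": [0,0,0],"xyz": [0.18,0,0.04],"jaw": 1},{"dr": [0,0,0],"xyz": [0.18,0,0.04],"jaw": 1},{"dr": [0,0,0],"xyz": [0.18,0,0.055],"jaw": 1},{"dr": [0,0,0],"xyz": [0.18,0,0.055],"jaw": 1},{"dr": [0,0,0],"xyz": [0.18,0,0.055],"jaw": 1},{"dr": [0,0,0],"xyz": [0.18,0,0.055],"jaw": 1}])

```text
time_s: 18.3
tcp_pos: [0.5219, 0.1248, 0.2861]
orientation: [-179.9, 5.7, -14.1]
wrist_force: [-1.5, 1.2, -0.3]
finger_gap: -0.0003
grip_force: 0.8
```

```bash
python3 - <<'E'
from h import *
rep(); arc()
cap('top','t6.png'); a=eyes.capture('scene')['image'][80:260,200:400]; cv2.imwrite('pics/s6.png',cv2.resize(a,None,fx=3,fy=3)[:,:,::-1])
E
```

```text
t 18.3 tcp [0.5219 0.1248 0.2861] scanner d,w,z [-0.0158, 0.001, 0.2861] rpy [-179.9     5.73  -14.07] q [1.83, -0.48, 103.51, 1.68, 82.46, 105.6] F [-1.5  1.2 -0.3] gap -0.0003
phi 63.638303479051096 rho 0.21660819895296918
57.6 [0.62 0.   0.44]
51.6 [0.64 0.   0.37]
45.6 [0.6  0.   0.43]
39.6 [0.55 0.   0.49]
33.6 [0.5  0.   0.55]
27.6 [0.44 0.   0.6 ]
21.6 [0.37 0.   0.64]
15.6 [0.31 0.   0.67]
9.6 [0.23 0.   0.7 ]
3.6 [0.16 0.   0.72]
2 [0.03 0.   0.2 ]
```

View pics/s6.png

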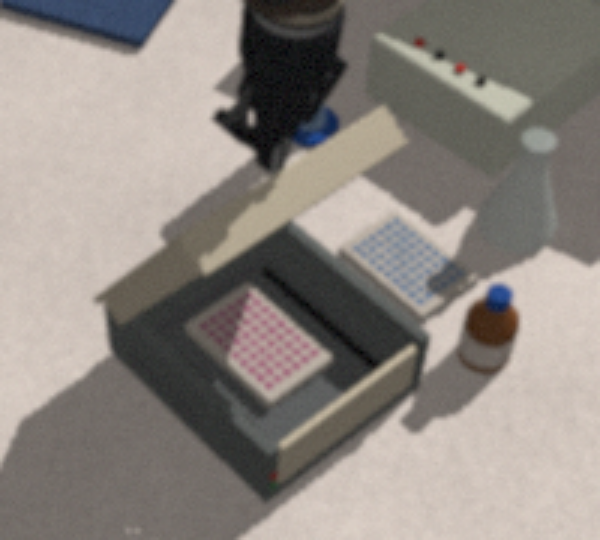

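The fingertips are behind the hood edge at about (272,160) in the crop, and the hood is tilting down with the drawer still home. I'll continue along the arc.

Call:
move_arm(deltas=[{"dr": [0,0,0],"xyz": [0.155,0,0.11],"jaw": 1},{"dr": [0,0,0],"xyz": [0.155,0,0.11],"jaw": 1},{"dr": [0,0,0],"xyz": [0.155,0,0.11],"jaw": 1},{"dr": [0,0,0],"xyz": [0.155,0,0.11],"jaw": 1},{"dr": [0,0,0],"xyz": [0.16,0,0.093],"jaw": 1},{"dr": [0,0,0],"xyz": [0.16,0,0.093],"jaw": 1},{"dr": [0,0,0],"xyz": [0.16,0,0.093],"jaw": 1},{"dr": [0,0,0],"xyz": [0.16,0,0.093],"jaw": 1},{"dr": [0,0,0],"xyz": [0.15,0,0.108],"jaw": 1},{"dr": [0,0,0],"xyz": [0.15,0,0.108],"jaw": 1},{"dr": [0,0,0],"xyz": [0.15,0,0.108],"jaw": 1},{"dr": [0,0,0],"xyz": [0.15,0,0.108],"jaw": 1},{"dr": [0,0,0],"xyz": [0.138,0,0.123],"jaw": 1},{"dr": [0,0,0],"xyz": [0.138,0,0.123],"jaw": 1},{"dr": [0,0,0],"xyz": [0.138,0,0.123],"jaw": 1},{"dr": [0,0,0],"xyz": [0.138,0,0.123],"jaw": 1}])

```text
time_s: 20.0
tcp_pos: [0.5866, 0.1087, 0.2268]
orientation: [-179.9, 5.7, -14.1]
wrist_force: [-1.7, 0.8, 0.9]
finger_gap: -0.0001
grip_force: 0.6
```

```bash
python3 -c "
from h import *
rep(); arc()"
```

```text
t 20.0 tcp [0.5866 0.1087 0.2268] scanner d,w,z [0.0508, 0.0011, 0.2268] rpy [-179.9     5.73  -14.07] q [0.12, 9.72, 98.88, 1.54, 76.94, 103.78] F [-1.7  0.8  0.9] gap -0.0001
phi 39.620117037099256 rho 0.21138932501723154
33.6 [0.51 0.   0.53]
27.6 [0.44 0.   0.6 ]
21.6 [0.37 0.   0.64]
15.6 [0.3  0.   0.67]
9.6 [0.23 0.   0.7 ]
3.6 [0.16 0.   0.72]
2 [0.03 0.   0.2 ]
```

Call:
move_arm(deltas=[{"dr": [0,0,0],"xyz": [0.127,0,0.133],"jaw": 1},{"dr": [0,0,0],"xyz": [0.127,0,0.133],"jaw": 1},{"dr": [0,0,0],"xyz": [0.127,0,0.133],"jaw": 1},{"dr": [0,0,0],"xyz": [0.127,0,0.133],"jaw": 1},{"dr": [0,0,0],"xyz": [0.11,0,0.15],"jaw": 1},{"dr": [0,0,0],"xyz": [0.11,0,0.15],"jaw": 1},{"dr": [0,0,0],"xyz": [0.11,0,0.15],"jaw": 1},{"dr": [0,0,0],"xyz": [0.11,0,0.15],"jaw": 1},{"dr": [0,0,0],"xyz": [0.093,0,0.16],"jaw": 1},{"dr": [0,0,0],"xyz": [0.093,0,0.16],"jaw": 1},{"dr": [0,0,0],"xyz": [0.093,0,0.16],"jaw": 1},{"dr": [0,0,0],"xyz": [0.093,0,0.16],"jaw": 1},{"dr": [0,0,0],"xyz": [0.075,0,0.168],"jaw": 1},{"dr": [0,0,0],"xyz": [0.075,0,0.168],"jaw": 1},{"dr": [0,0,0],"xyz": [0.075,0,0.168],"jaw": 1},{"dr": [0,0,0],"xyz": [0.075,0,0.168],"jaw": 1}])

```text
time_s: 21.6
tcp_pos: [0.6262, 0.0989, 0.1489]
orientation: [-179.9, 5.7, -14.1]
wrist_force: [-1.2, 0.6, 0.9]
finger_gap: -0.0
grip_force: 0.4
```

```bash
python3 -c "
from h import *
rep(); arc(end=0)"
```

```text
t 21.6 tcp [0.6262 0.0989 0.1489] scanner d,w,z [0.0917, 0.0012, 0.1489] rpy [-179.9     5.73  -14.08] q [-0.75, 18.47, 96.86, 1.5, 70.24, 102.75] F [-1.2  0.6  0.9] gap -0.0
phi 15.613479252633203 rho 0.21145588959205175
9.6 [0.25 0.   0.7 ]
3.6 [0.16 0.   0.72]
0 [0.06 0.   0.44]
```

Call:
move_arm(deltas=[{"dr": [0,0,0],"xyz": [0.035,0,0.1],"jaw": 1},{"dr": [0,0,0],"xyz": [0.035,0,0.1],"jaw": 1},{"dr": [0,0,0],"xyz": [0.035,0,0.1],"jaw": 1},{"dr": [0,0,0],"xyz": [0.035,0,0.1],"jaw": 1},{"dr": [0,0,0],"xyz": [0.03,0,0.1],"jaw": 1},{"dr": [0,0,0],"xyz": [0.03,0,0.1],"jaw": 1},{"dr": [0,0,0],"xyz": [0.03,0,0.1],"jaw": 1},{"dr": [0,0,0],"xyz": [0.025,0,0.1],"jaw": 1},{"dr": [0,0,0],"xyz": [0.02,0,0.1],"jaw": 1},{"dr": [0,0,0],"xyz": [0.02,0,0.1],"jaw": 1},{"dr": [0,0,0],"xyz": [0.02,0,0.1],"jaw": 1},{"dr": [0,0,0],"xyz": [0.01,0,0.07],"jaw": 1},{"dr": [0,0,0],"xyz": [0.01,0,0.05],"jaw": 1}])

```text
time_s: 22.9
tcp_pos: [0.6325, 0.0973, 0.1118]
orientation: [-179.9, 5.7, -14.1]
wrist_force: [0.2, -0.1, 0.9]
finger_gap: 0.0004
grip_force: 0.4
```

Call:
move_arm(deltas=[{"dr": [0,0,0],"xyz": [0.004,0,0.035],"jaw": 1},{"dr": [0,0,0],"xyz": [0.004,0,0.035],"jaw": 1},{"dr": [0,0,0],"xyz": [0.004,0,0.035],"jaw": 1},{"dr": [0,0,0],"xyz": [0.004,0,0.035],"jaw": 1}])

```text
time_s: 23.3
tcp_pos: [0.6324, 0.0974, 0.1077]
orientation: [-179.9, 5.7, -14.1]
wrist_force: [-0.5, -0.4, 0.5]
finger_gap: 0.0001
grip_force: 0.4
```

Call:
move_arm(deltas=[{"dr": [0,0,0],"xyz": [0.004,0,0.035],"jaw": 1},{"dr": [0,0,0],"xyz": [0.004,0,0.035],"jaw": 1},{"dr": [0,0,0],"xyz": [0.004,0,0.035],"jaw": 1},{"dr": [0,0,0],"xyz": [0.004,0,0.035],"jaw": 1}])

```text
time_s: 23.7
tcp_pos: [0.6323, 0.0974, 0.1033]
orientation: [-179.9, 5.7, -14.1]
wrist_force: [-0.2, -1.3, 1.0]
finger_gap: -0.0002
grip_force: 0.4
```

Call:
move_arm(deltas=[{"dr": [0,0,0],"xyz": [0.003,0,0.03],"jaw": 1},{"dr": [0,0,0],"xyz": [0.003,0,0.03],"jaw": 1},{"dr": [0,0,0],"xyz": [0.003,0,0.03],"jaw": 1},{"dr": [0,0,0],"xyz": [0.003,0,0.03],"jaw": 1}])

```text
time_s: 24.1
tcp_pos: [0.6324, 0.0974, 0.1006]
orientation: [-179.9, 5.7, -14.1]
wrist_force: [-1.2, -1.0, 5.7]
finger_gap: -0.0004
grip_force: 3.3
```

Call:
move_arm(deltas=[{"dr": [0,0,0],"xyz": [0.003,0,0.03],"jaw": 1},{"dr": [0,0,0],"xyz": [0.003,0,0.03],"jaw": 1},{"dr": [0,0,0],"xyz": [0.003,0,0.03],"jaw": 1}])

```text
time_s: 24.4
tcp_pos: [0.6325, 0.0974, 0.1004]
orientation: [-179.9, 5.8, -14.1]
wrist_force: [-6.6, -0.8, 14.5]
finger_gap: -0.0001
grip_force: 7.6
```

The hood is on its stop, with z = 0.100 and 14 N on the wrist. Now I'll lift off and check.

Call:
move_arm(deltas=[{"dr": [0,0,0],"xyz": [0,0,-0.2],"jaw": 1},{"dr": [0,0,0],"xyz": [0,0,-0.6],"jaw": 1},{"dr": [0,0,0],"xyz": [0,0,-0.9],"jaw": 1},{"dr": [0,0,0],"xyz": [0,0,-0.9],"jaw": 1},{"dr": [0,0,0],"xyz": [0,0,-0.9],"jaw": 1},{"dr": [0,0,0],"xyz": [0,0,-0.9],"jaw": 1},{"dr": [0,0,0],"xyz": [0,0,-0.9],"jaw": 1},{"dr": [0,0,0],"xyz": [0,0,-0.9],"jaw": 1},{"dr": [0,0,0],"xyz": [0,0,-0.9],"jaw": 1},{"dr": [0,0,0],"xyz": [0,0,-0.9],"jaw": 1},{"dr": [0,0,0],"xyz": [0,0,0],"jaw": 1},{"dr": [0,0,0],"xyz": [0,0,0],"jaw": 1}])

```text
time_s: 25.6
tcp_pos: [0.6555, 0.0912, 0.3357]
orientation: [-179.9, 5.7, -14.1]
wrist_force: [0.4, -0.4, -1.0]
finger_gap: 0.0002
grip_force: 0.0
```

```bash
python3 - <<'E'
from h import *
rep()
a=eyes.capture('scene')['image'][80:280,200:400]; cv2.imwrite('pics/s7.png',cv2.resize(a,None,fx=2.9,fy=2.9)[:,:,::-1])
E
```

```text
t 25.6 tcp [0.6555 0.0912 0.3357] scanner d,w,z [0.1219, 0.0008, 0.3357] rpy [-179.9     5.72  -14.07] q [-1.37, 14.49, 82.03, 1.35, 89.04, 102.63] F [ 0.4 -0.4 -1. ] gap 0.0002
```

View pics/s7.png

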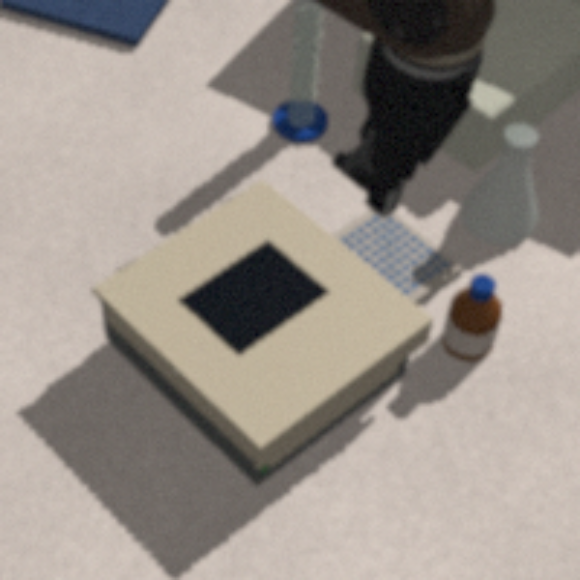

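The hood is shut and level, with its corners at about (262,450) and (430,322) in the crop. The drawer is home under the skirt and the bystanders have not moved. The hand is clear, so I'll hand it in.

```bash
python3 -c "
from h import *
print(env.job_done())"
```

```text
the job is handed in; nothing more can be done
None
```

I pushed the drawer fully home with the hood up, then pushed the hood gently down to its stop. I handed the job in at about 26 s, with the plate untouched and nothing else seen to have moved.

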